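# Hang the bone mallet in its saddle ring

### The job

Lift the steel bone mallet out of the drying pot and lower it handle-first through the ring of the holder stand, then gently turn it, feeling for the place where its head drops into the groove of the ring, until it sits fully home and upright; let go and leave it hanging there. The grooved ring may be swivelled to any angle, so never force the head down while it is riding on the ring's raised cheeks, and leave the other things on the counter where they are.

Things in the scene. Friction and masses are not known exactly. Their poses are not given: they have to be found in the camera images.
- mallet: Metal mallet, upright, head on top, 0.2-0.42 kg. Head 60 mm long along its own x (68 over the white faces), 26 wide along y, flat sides, 38 tall. Its underside is a keel: lowest 4 mm 16 wide, next 6 mm 20 wide. Origin: centre of the head's underside; round handle 14 mm thick, 110 mm down from there. Grip the flat sides from above, fingertips 9 mm or more over the underside to clear the ring.
- foot (a point): Lower, tapered end of the mallet's handle, 110 mm below the mallet's origin. (Turning the mallet by half a turn makes no difference to how it fits the ring.)
- pot: Fixed drying pot, an upright metal tube 46 mm across, 40 mm inside, 125 mm high, on a 72 mm disc. The handle hangs in it with 13 mm play all round, head resting across the rim. Origin: centre of the underside.
- stand: Fixed stand: steel foot 130 x 90 mm, post 62 mm from the ring's axis towards its own +x, arm with the ring on top. Origin on the counter under the ring. The ring is sprung: pressed by over 6 N it sinks, 5 N per mm, 6 mm at most. It swivels stiffly (0.25 N m) and is left with its groove anywhere within 36 degrees either side of the stand's x. That angle is NOT in any reading: see or feel it.
- ring (a point): Centre of the groove's floor, on the ring's axis, 130 mm above the counter: the mallet's origin when home. Ring 55 mm across, bore 22 mm right through. On it two straight white nylon cheeks, 40 mm long, 8.5 mm high, form a groove 24 mm wide (28 at the top). A head lying across the cheeks stops 8.5 mm too high; it drops in within 5 degrees of the groove. Axes: the stand's.
- rinse: Bystander: clear plastic bottle, 52 mm across, 130 mm high; origin under its centre.
- jar: Bystander: glass jar, 60 mm across, 70 mm high; origin under its centre.
- beaker: Bystander: steel cup, 66 mm across, 65 mm high; origin under its centre.
- bitblock: Bystander: white block, 70 x 45 x 22 mm; origin under its centre.
- elevator: Bystander: slim steel instrument lying flat, 145 mm long, 10 mm thick; origin under its middle.
- spatula: Bystander: steel spatula lying flat, 170 mm long; origin under it.

How it is judged:
By the outcome, as a careful person would: the job done as asked, in the order asked, and still so for the second after the job is handed in, with the robot touching nothing.
It also fails if it takes over 72 s, if anything falls off the work surface, if the arm or the gripper's body presses on something with over 40 N, if the wrist force passes 120 N, or if a joint passes its speed limit or range.

### The arm

A 7-joint arm with a two-finger parallel gripper is mounted at the origin on the work surface. World frame = base frame: x ahead of the robot, y to its left, z up, the work surface at z = 0. Lengths are in mm, angles in rad, forces in N, time in s.
With the tool pointing down it reaches from about 400 to 875 mm from the base axis. Payload 4.4 kg.
Tool frame: the origin (TCP) lies midway between the tips of the shut fingers; the grasp point (between the pads) lies 19 mm behind it; z points along the fingers, y is the line along which they close (so a half turn about z gives the same grasp; the last joint's range is limited). The gripper opens to 85 mm and grips with 20 to 120 N. Pads are 22 mm wide; open, the fingers measure 114 mm over their backs; the gripper's body (76 mm by 85 mm) begins 54 mm behind the grasp point. The pads swing forward as they close: fully open they stand 13 mm farther back than shut.
Start: joints at [-1.327, 0.628, 0.038, 1.517, -0.027, 0.996, -0.02], TCP at [198.14, 619.078, 231.313] pointing down, gripper open.
Joint ranges: [-3.06, 3.06], [-0.37, 2.12], [-1.25, 1.32], [0.18, 2.47], [-1.1, 4.24], [0.23, 1.98], [-2.94, 2.94]. Speed limits (rad/s): [2.57, 2.57, 3.14, 3.14, 3.14, 3.14, 3.14].

### API

Orientations are given as [roll, pitch, yaw] about the fixed x, y, z axes, in that order (R = Rz(yaw) Ry(pitch) Rx(roll)).
In Python, from cell import read_state, get_image, finish_job gives the robot as it stands.
- The arm moves only by the tool send_rows, never from a script. Its argument "series" is a list of rows, each an object of numbers: "ax", "ay", "az": the turn, a rotation vector about the tool's x, y, z in rad; "dx", "dy", "dz": the shift along the tool's x, y, z in cm; "hand": the closure, from 0 (fully open) to 1 (shut). In form: [{"ax": .., "ay": .., "az": .., "dx": .., "dy": .., "dz": .., "hand": ..}, ...]. A call has 1 to 10 rows; each row is the pose to reach, as a shift and turn from the pose commanded when the call began, along the tool's axes at that moment; what a row does not reach only later rows make up. A row lasts 1/10 s, in which the tool goes at most 50 mm and 8.59 degrees, less where a joint would pass 70% of its speed; a pose out of reach is approached as far as the arm can. A call with a gripper value outside its range is refused whole. The fingers move at their own pace and stop on an object; the grip force is fixed at half the most. Time passes only in rows, so rows that repeat a pose let the fingers close. It gives the time, the measured TCP pose, the force, the opening and the grip force at its end, in the units of the state.
- read_state(): the state, without advancing time (a new reading comes with each control period).
- get_image(name): name is "scene" or "top"; returns a dict with "pixels" (400x640x3 uint8, red, green, blue), "mtx" (3x3 intrinsics, pixels), "R" (3x3) and "t" (3): a world point X has camera coordinates R X + t. Camera axes: x right, y down, z forward; pixel columns grow to the right and rows downward; lengths in mm; the calibration is good to about 2 mm. A picture is of the moment at which its call begins. There is no depth.
- finish_job(): hands the job in; it is judged then, once.
The state is a dict: "clock": time; "qpos": joint angles; "qd": joint speeds; "tau": joint torques, N m; "eef_pos": TCP position; "tool_rot": TCP orientation; "force": force on the tool from outside, world axes, zero at the start; "torque": the same for the moment, N m; "width": finger opening in mm; "gripper_force": force on a finger pad.
Only numpy, scipy, OpenCV 4.12 (cv2) and the standard library are available. Lean on these libraries where they do the work, as an engineer would, in place of code of your own. Each camera call takes 0.05 s, during which the arm holds its last target. There are 200 camera calls.

## Working session

There is one attempt and no reset: what is moved stays moved. The work goes in short steps, Python scripts to look and compute and a tool call to move; the robot and the scene stay as the last step left them, time stands still between calls to the robot, and variables do not carry over. Pictures are saved under pics/ and viewed, at most 10 in all, crops included, and the job is handed in when it is done.

Besides the shell and the picture viewer there is one more tool, called after "Request:" as name([rows], argument=value, ...), one row to a line, values as JSON. send_rows: Moves the arm, as the interface text tells. Its arguments: {"type":"object","properties":{"series":{"type":"array","items":{"type":"object","properties":{"ax":{"type":"number"},"ay":{"type":"number"},"az":{"type":"number"},"dx":{"type":"number"},"dy":{"type":"number"},"dz":{"type":"number"},"hand":{"type":"number"}}}}},"required":["series"]}

```bash
mkdir -p pics
python3 - <<'E'
from cell import *
import cv2,numpy as np,pickle
s=read_state();print({k:np.round(v,3).tolist() for k,v in s.items()})
for n in("scene","top"):
    g=get_image(n);pickle.dump(g,open(n+'0.pkl','wb'));cv2.imwrite(f'pics/{n}0.png',np.array(g['pixels'])[:,:,::-1])
    print(n,np.round(g['mtx'],1).tolist(),np.round(g['R'],4).tolist(),np.round(g['t'],1).tolist(),(-np.array(g['R']).T@g['t']).round())
E
```

```text
{'clock': 0.0, 'qpos': [-1.327, 0.629, 0.038, 1.518, -0.027, 0.996, -0.02], 'qd': [-0.0, -0.0, -0.0, 0.001, -0.0, 0.001, 0.001], 'tau': [-0.0, -56.339, 1.226, -19.345, 0.011, 0.01, -0.0], 'eef_pos': [197.926, 618.469, 230.401], 'tool_rot': [-3.14, 0.0, 2.832], 'force': [1.03, 0.116, -0.289], 'torque': [0.01, 0.011, -0.038], 'gripper_force': 0.0, 'width': 85.684}
scene [[428.2, 0.0, 320.3], [0.0, 428.2, 201.1], [0.0, 0.0, 1.0]] [[-0.3835, 0.9235, -0.0029], [0.8109, 0.3352, -0.4797], [-0.442, -0.1864, -0.8774]] [200.5, -428.1, 1458.6] [1069.  230. 1075.]
top [[475.5, 0.0, 310.8], [0.0, 475.5, 202.7], [0.0, 0.0, 1.0]] [[-0.013, -0.9999, 0.0035], [-0.9961, 0.0126, -0.087], [0.087, -0.0046, -0.9962]] [-3.7, 559.0, 1100.7] [ 461.   -6. 1145.]
```

View pics/scene0.png

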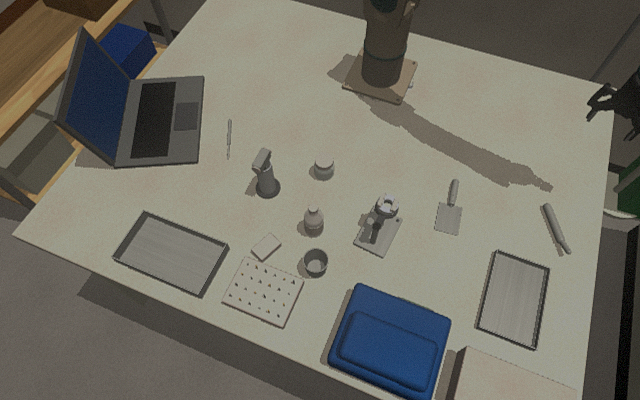

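View pics/top0.png

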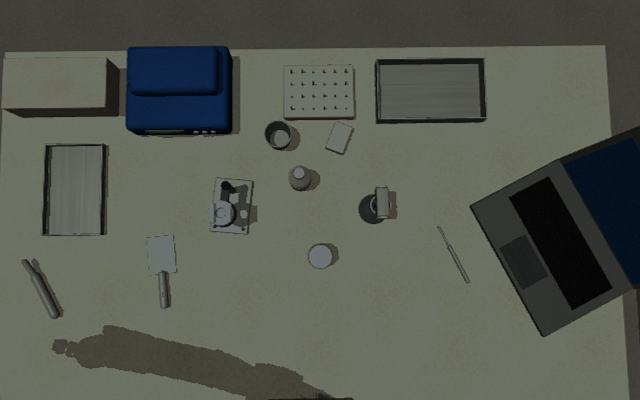

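The mallet in its pot is at about (382,203) in top and (263,170) in scene. The stand's ring is at about (222,212) in top and (387,207) in scene. I'll zoom in on both.

Run:
```python
import cv2,numpy as np,pickle
def crop(n,u,v,h):
    p=np.array(pickle.load(open(n+'0.pkl','rb'))['pixels'])[:,:,::-1]
    c=p[v-h:v+h,u-h:u+h]; c=np.clip(c.astype(float)*(1.8 if n=='top' else 1.4),0,255).astype(np.uint8)
    return cv2.resize(c,(400,300) if 0 else (300,300),interpolation=cv2.INTER_CUBIC)
a=np.hstack([crop('top',380,205,30),crop('top',230,205,30)])
b=np.hstack([crop('scene',263,172,30),crop('scene',383,220,30)])
cv2.imwrite('pics/c0.png',np.vstack([a,b]))
```

```text
(no output)
```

View pics/c0.png

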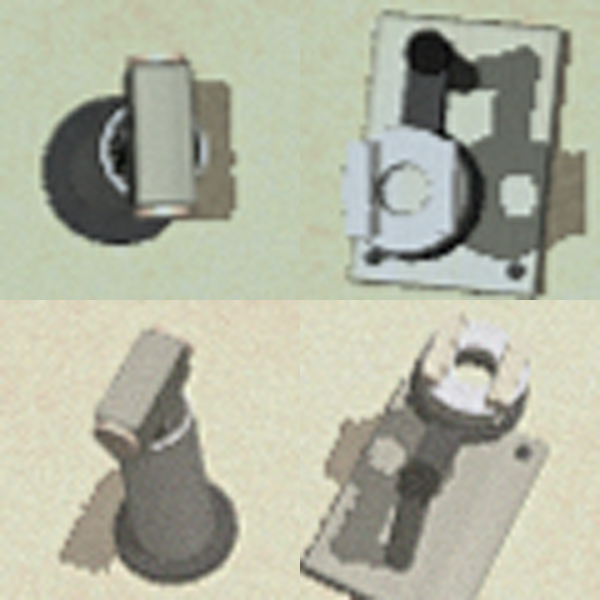

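Top view crop: the head lies along the image vertical (world x) and its top face corners are clear. The ring's bore centre is at about (281,212.6), and the cheeks also run along the image vertical. Next I'll measure these numerically.

```bash
cat > h.py <<'E'
import cv2,numpy as np,pickle
def cast(g,uv,z):
    R=np.array(g['R']);C=-R.T@np.array(g['t']);uv=np.atleast_2d(np.array(uv,float))
    d=np.c_[uv,np.ones(len(uv))]@np.linalg.inv(np.array(g['mtx'])).T@R
    return C+d*((z-C[2])/d[:,2])[:,None]
def load(n): return pickle.load(open(n+'.pkl','rb'))
E
python3 - <<'E'
from h import *
t=load('top0');s=load('scene0')
cr=lambda p,o:np.array(p,float)/5-.5+np.array(o)+.0
f=lambda g,p,o,z:cast(g,cr(p,o),z).round(1)[:,:2].tolist()
TM,TS,SM,SS=(350,175),(200,175),(233,142),(353,190)
off=lambda L,dx,dy:[(x-dx,y-dy) for x,y in L]
print('head top T',f(t,[(137,62),(192,62),(188,208),(135,210)],TM,163))
print('head top S',f(s,off([(145,328),(188,345),(140,436),(97,420)],0,300),SM,163))
print('pot disc T',f(t,[(42,170),(100,95),(120,243)],TM,4))
print('bore T',f(t,off([(380,188),(432,188),(406,162),(406,214)],300,0),TS,130))
print('cheekL T',f(t,off([(345,140),(342,235),(369,140),(367,235)],300,0),TS,138.5))
print('cheekR T',f(t,off([(451,143),(450,235)],300,0),TS,138.5))
print('post T',f(t,off([(430,50)],300,0),TS,150))
print('foot T',f(t,off([(383,12),(567,28),(540,298),(352,285)],300,0),TS,8))
print('bore S',f(s,off([(453,370),(497,370),(475,352),(475,386)],300,300),SS,130))
p=np.array(t['pixels']).astype(int)
print(p[194:226,266-60:300-60].sum(2)//3) if 0 else None
print((p[196:230,210:240].sum(2)//3))
E
```

```text
head top T [[578.1, -148.0], [577.8, -170.9], [517.0, -167.6], [516.4, -145.6]]
head top S [[519.5, -166.8], [520.7, -141.3], [580.7, -139.4], [580.3, -163.9]]
pot disc T [[545.3, -124.0], [581.2, -152.8], [509.6, -160.7]]
bore T [[532.1, 193.8], [531.8, 171.5], [543.1, 182.7], [520.8, 182.6]]
cheekL T [[552.1, 207.0], [511.8, 208.1], [552.0, 196.9], [511.7, 197.5]]
cheekR T [[550.3, 162.0], [511.2, 162.4]]
post T [[588.7, 169.0]]
foot T [[625.7, 216.7], [616.8, 128.0], [487.1, 141.2], [494.4, 230.9]]
bore S [[538.8, 177.6], [530.3, 198.0], [524.7, 184.6], [543.2, 190.7]]
[[105 108 107 ... 113  77  52]
 [104 105 106 ... 111  76  52]
 [107 107 105 ... 111  79  54]
 ...
 [ 95 108 110 ... 114 108 105]
 [ 94 108 113 ... 111 114 114]
 [101 113 112 ... 110 111 113]]
```

```bash
cat >> h.py <<'E'
from scipy.spatial.transform import Rotation as Ro
def rel(cur,yaw0,tgt,yaw1):
    R=Ro.from_euler('xyz',[np.pi,0,yaw0]).as_matrix()
    return (R.T@(np.array(tgt)-np.array(cur))/10).round(3), round(-((yaw1-yaw0+np.pi)%(2*np.pi)-np.pi),4)
E
python3 - <<'E'
from h import *
print(rel([198.14,619.08,231.3],2.832,[549,-155.5,231.3],np.pi-.025))
E
```

```text
(array([-57.017, -63.086,  -0.   ]), -0.2846)
```

Request:
send_rows([
  {"dx":-15,"dy":-16.6,"az":-0.07,"hand":0},
  {"dx":-30,"dy":-33.2,"az":-0.14,"hand":0},
  {"dx":-45,"dy":-49.8,"az":-0.21,"hand":0},
  {"dx":-57.0,"dy":-63.1,"az":-0.285,"hand":0},
  {"dx":-57.0,"dy":-63.1,"az":-0.285,"hand":0},
  {"dx":-57.0,"dy":-63.1,"az":-0.285,"hand":0},
  {"dx":-57.0,"dy":-63.1,"az":-0.285,"hand":0},
  {"dx":-57.0,"dy":-63.1,"az":-0.285,"hand":0},
  {"dx":-57.0,"dy":-63.1,"az":-0.285,"hand":0},
  {"dx":-57.0,"dy":-63.1,"az":-0.285,"hand":0},
])

```text
invalid input at $.series[0]: expected keys ax, ay, az, dx, dy, dz, hand
```

Request:
send_rows([
  {"ax":0,"ay":0,"az":-0.07,"dx":-15,"dy":-16.6,"dz":0,"hand":0},
  {"ax":0,"ay":0,"az":-0.14,"dx":-30,"dy":-33.2,"dz":0,"hand":0},
  {"ax":0,"ay":0,"az":-0.285,"dx":-57,"dy":-63.1,"dz":0,"hand":0},
  {"ax":0,"ay":0,"az":-0.285,"dx":-57,"dy":-63.1,"dz":0,"hand":0},
  {"ax":0,"ay":0,"az":-0.285,"dx":-57,"dy":-63.1,"dz":0,"hand":0},
  {"ax":0,"ay":0,"az":-0.285,"dx":-57,"dy":-63.1,"dz":0,"hand":0},
  {"ax":0,"ay":0,"az":-0.285,"dx":-57,"dy":-63.1,"dz":0,"hand":0},
  {"ax":0,"ay":0,"az":-0.285,"dx":-57,"dy":-63.1,"dz":0,"hand":0},
  {"ax":0,"ay":0,"az":-0.285,"dx":-57,"dy":-63.1,"dz":0,"hand":0},
  {"ax":0,"ay":0,"az":-0.285,"dx":-57,"dy":-63.1,"dz":0,"hand":0},
])

```text
clock: 1.1
eef_pos: [404.6, 161.6, 231.3]
tool_rot: [3.142, -0.0, 3.117]
force: [1.0, 0.1, -0.1]
width: 85.5
gripper_force: 0.0
```

```bash
python3 -c "
from h import *
print(rel([404.6,161.6,231.3],3.117,[549,-155.5,231.3],3.117))"
```

```text
(array([-15.215, -31.345,  -0.   ]), -0.0)
```

Request:
send_rows([
  {"ax":0,"ay":0,"az":0,"dx":-15.2,"dy":-31.3,"dz":0,"hand":0},
  {"ax":0,"ay":0,"az":0,"dx":-15.2,"dy":-31.3,"dz":0,"hand":0},
  {"ax":0,"ay":0,"az":0,"dx":-15.2,"dy":-31.3,"dz":0,"hand":0},
  {"ax":0,"ay":0,"az":0,"dx":-15.2,"dy":-31.3,"dz":0,"hand":0},
  {"ax":0,"ay":0,"az":0,"dx":-15.2,"dy":-31.3,"dz":0,"hand":0},
  {"ax":0,"ay":0,"az":0,"dx":-15.2,"dy":-31.3,"dz":0,"hand":0},
  {"ax":0,"ay":0,"az":0,"dx":-15.2,"dy":-31.3,"dz":0,"hand":0},
  {"ax":0,"ay":0,"az":0,"dx":-15.2,"dy":-31.3,"dz":0,"hand":0},
  {"ax":0,"ay":0,"az":0,"dx":-15.2,"dy":-31.3,"dz":0,"hand":0},
  {"ax":0,"ay":0,"az":0,"dx":-15.2,"dy":-31.3,"dz":0,"hand":0},
])

```text
clock: 2.1
eef_pos: [547.8, -151.6, 230.8]
tool_rot: [3.14, -0.001, 3.118]
force: [0.1, 0.6, 0.3]
width: 85.2
gripper_force: 0.0
```

Run:
```python
from cell import *
from h import *
s=read_state();print(np.round(s['eef_pos'],1),np.round(s['tool_rot'],3),np.round(s['qpos'],2))
cs=[]
for n in("scene","top"):
    g=get_image(n);pickle.dump(g,open(n+'1.pkl','wb'));p=np.array(g['pixels'])[:,:,::-1]
    for X in ([549,-155,163],[533,185,138]):
        q=np.array(g['R'])@X+g['t'];u=(np.array(g['mtx'])@q);u=(u[:2]/u[2]).round().astype(int);print(n,u)
        h=30;c=p[u[1]-h:u[1]+h,u[0]-h:u[0]+h]
        cs.append(cv2.resize(np.clip(c*(1.8 if n=='top' else 1.4),0,255).astype(np.uint8),(300,300),interpolation=cv2.INTER_CUBIC))
cv2.imwrite('pics/c1.png',np.vstack([np.hstack(cs[:2]),np.hstack(cs[2:])]))
```

```text
[ 547.8 -151.6  230.8] [ 3.140e+00 -1.000e-03  3.118e+00] [ 0.18  0.51  0.06  1.75 -0.04  0.88  1.81]
scene [261 157]
scene [387 201]
top [381 201]
top [219 211]
```

View pics/c1.png

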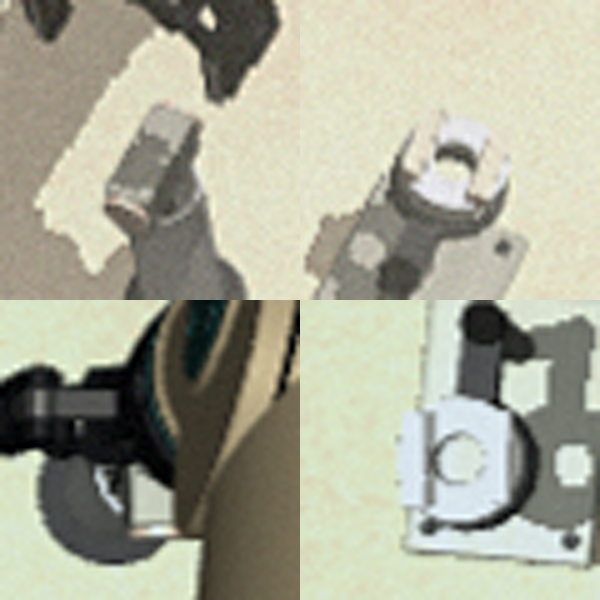

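The top view is partly hidden by the arm, but the open gripper is above the head and the ring hasn't moved. I'll descend partway and let the arm settle.

Request:
send_rows([
  {"ax":0,"ay":0,"az":0,"dx":0,"dy":0,"dz":2,"hand":0},
  {"ax":0,"ay":0,"az":0,"dx":0,"dy":0,"dz":4,"hand":0},
  {"ax":0,"ay":0,"az":0,"dx":0,"dy":0,"dz":4,"hand":0},
  {"ax":0,"ay":0,"az":0,"dx":0,"dy":0,"dz":4,"hand":0},
])

```text
clock: 2.6
eef_pos: [548.4, -152.1, 191.6]
tool_rot: [3.141, -0.0, 3.118]
force: [-0.4, 0.4, 0.3]
width: 85.5
gripper_force: 0.0
```

Request:
send_rows([
  {"ax":0,"ay":0,"az":0,"dx":0,"dy":-0.3,"dz":2,"hand":0},
  {"ax":0,"ay":0,"az":0,"dx":0,"dy":-0.3,"dz":4,"hand":0},
  {"ax":0,"ay":0,"az":0,"dx":0,"dy":-0.3,"dz":5.5,"hand":0},
  {"ax":0,"ay":0,"az":0,"dx":0,"dy":-0.3,"dz":5.5,"hand":0},
  {"ax":0,"ay":0,"az":0,"dx":0,"dy":-0.3,"dz":5.5,"hand":0},
])

```text
clock: 3.1
eef_pos: [549.1, -156.0, 137.4]
tool_rot: [-3.141, 0.001, 3.117]
force: [-0.1, -0.3, 0.9]
width: 85.5
gripper_force: 0.0
```

Request:
send_rows([
  {"ax":0,"ay":0,"az":0,"dx":0,"dy":0,"dz":0,"hand":0.3},
  {"ax":0,"ay":0,"az":0,"dx":0,"dy":0,"dz":0,"hand":0.5},
  {"ax":0,"ay":0,"az":0,"dx":0,"dy":0,"dz":0,"hand":0.6},
  {"ax":0,"ay":0,"az":0,"dx":0,"dy":0,"dz":0,"hand":0.7},
  {"ax":0,"ay":0,"az":0,"dx":0,"dy":0,"dz":0,"hand":1},
  {"ax":0,"ay":0,"az":0,"dx":0,"dy":0,"dz":0,"hand":1},
  {"ax":0,"ay":0,"az":0,"dx":0,"dy":0,"dz":0,"hand":1},
  {"ax":0,"ay":0,"az":0,"dx":0,"dy":0,"dz":0,"hand":1},
])

```text
clock: 3.9
eef_pos: [548.6, -156.3, 136.8]
tool_rot: [-3.141, 0.001, 3.117]
force: [-0.8, -0.7, 6.5]
width: 25.3
gripper_force: 58.9
```

Request:
send_rows([
  {"ax":0,"ay":0,"az":0,"dx":0,"dy":0,"dz":-1,"hand":1},
  {"ax":0,"ay":0,"az":0,"dx":0,"dy":0,"dz":-3,"hand":1},
  {"ax":0,"ay":0,"az":0,"dx":0,"dy":0,"dz":-6,"hand":1},
  {"ax":0,"ay":0,"az":0,"dx":0,"dy":0,"dz":-9,"hand":1},
  {"ax":0,"ay":0,"az":0,"dx":0,"dy":0,"dz":-12,"hand":1},
  {"ax":0,"ay":0,"az":0,"dx":0,"dy":0,"dz":-15,"hand":1},
  {"ax":0,"ay":0,"az":0,"dx":0,"dy":0,"dz":-17,"hand":1},
  {"ax":0,"ay":0,"az":0,"dx":0,"dy":0,"dz":-17,"hand":1},
])

```text
clock: 4.7
eef_pos: [549.7, -156.4, 309.1]
tool_rot: [-3.141, 0.005, 3.117]
force: [0.0, -1.2, -3.4]
width: 25.1
gripper_force: 59.4
```

Run:
```python
from cell import *
from h import *
s=read_state();print({k:np.round(s[k],2).tolist() for k in('eef_pos','tool_rot','force','torque','width','qpos')})
cs=[]
for n in("scene","top"):
    g=get_image(n);pickle.dump(g,open(n+'2.pkl','wb'));p=np.array(g['pixels'])[:,:,::-1]
    X=[549,-155,270]
    q=np.array(g['R'])@X+g['t'];u=(np.array(g['mtx'])@q);u=(u[:2]/u[2]).round().astype(int);print(n,u)
    h=50;c=p[u[1]-h:u[1]+h,u[0]-h:u[0]+h]
    cs.append(cv2.resize(np.clip(c*(1.8 if n=='top' else 1.4),0,255).astype(np.uint8),(400,400),interpolation=cv2.INTER_CUBIC))
cv2.imwrite('pics/c2.png',np.hstack(cs))
```

```text
{'eef_pos': [549.72, -156.44, 309.06], 'tool_rot': [-3.14, 0.01, 3.12], 'force': [0.05, -1.2, -3.44], 'torque': [-0.01, -0.06, 0.0], 'width': 25.06, 'qpos': [0.18, 0.43, 0.07, 1.64, -0.03, 1.06, 1.81]}
scene [255 131]
top [389 196]
```

View pics/c2.png

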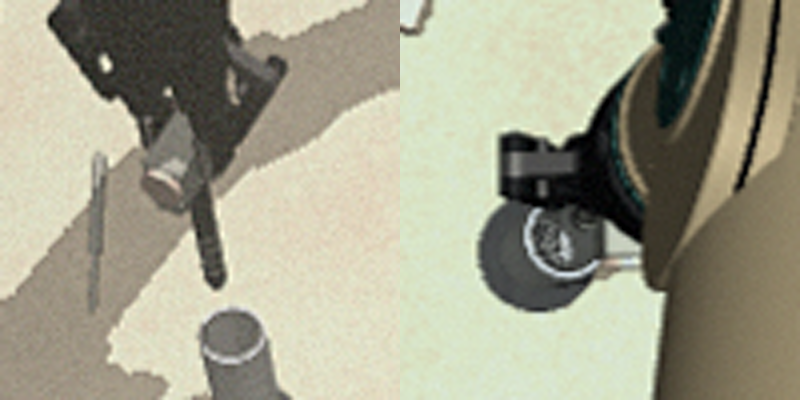

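The mallet is out of the pot and hangs straight, weighing about 3.4 N. Its foot is at scene pixel (259,152). Now I'll carry it over to the ring.

Request:
send_rows([
  {"ax":0,"ay":0,"az":0,"dx":0.2,"dy":2,"dz":0,"hand":1},
  {"ax":0,"ay":0,"az":0,"dx":0.5,"dy":6,"dz":0,"hand":1},
  {"ax":0,"ay":0,"az":0,"dx":0.8,"dy":10,"dz":0,"hand":1},
  {"ax":0,"ay":0,"az":0,"dx":1.1,"dy":14,"dz":0,"hand":1},
  {"ax":0,"ay":0,"az":0,"dx":1.4,"dy":18,"dz":0,"hand":1},
  {"ax":0,"ay":0,"az":0,"dx":1.7,"dy":22,"dz":0,"hand":1},
  {"ax":0,"ay":0,"az":0,"dx":2.0,"dy":26,"dz":0,"hand":1},
  {"ax":0,"ay":0,"az":0,"dx":2.3,"dy":30,"dz":0,"hand":1},
  {"ax":0,"ay":0,"az":0,"dx":2.5,"dy":33,"dz":0,"hand":1},
  {"ax":0,"ay":0,"az":0,"dx":2.5,"dy":34.1,"dz":0,"hand":1},
])

```text
clock: 5.8
eef_pos: [529.6, 189.8, 304.0]
tool_rot: [3.141, -0.005, 3.123]
force: [-0.3, 0.5, -3.5]
width: 24.9
gripper_force: 59.4
```

Request:
send_rows([
  {"ax":0,"ay":0,"az":0,"dx":0,"dy":0,"dz":1,"hand":1},
  {"ax":0,"ay":0,"az":0,"dx":0,"dy":0,"dz":2.5,"hand":1},
  {"ax":0,"ay":0,"az":0,"dx":0,"dy":0,"dz":3,"hand":1},
  {"ax":0,"ay":0,"az":0,"dx":0,"dy":0,"dz":3,"hand":1},
  {"ax":0,"ay":0,"az":0,"dx":0,"dy":0,"dz":3,"hand":1},
])

```text
clock: 6.3
eef_pos: [532.1, 184.1, 276.2]
tool_rot: [-3.141, -0.0, 3.115]
force: [1.1, -0.2, -2.3]
width: 24.9
gripper_force: 59.4
```

Run:
```python
from cell import *
from h import *
s=read_state();print({k:np.round(s[k],2).tolist() for k in('eef_pos','tool_rot','force','torque','width','qpos')})
cs=[]
for n in("scene","top"):
    g=get_image(n);pickle.dump(g,open(n+'3.pkl','wb'));p=np.array(g['pixels'])[:,:,::-1]
    X=[533,185,190]
    q=np.array(g['R'])@X+g['t'];u=(np.array(g['mtx'])@q);u=(u[:2]/u[2]).round().astype(int);print(n,u)
    h=40;c=p[u[1]-h:u[1]+h,u[0]-h:u[0]+h]
    cs.append(cv2.resize(np.clip(c*(1.8 if n=='top' else 1.4),0,255).astype(np.uint8),(400,400),interpolation=cv2.INTER_CUBIC))
cv2.imwrite('pics/c3.png',np.hstack(cs))
```

```text
{'eef_pos': [532.1, 184.15, 276.18], 'tool_rot': [-3.14, -0.0, 3.12], 'force': [1.07, -0.18, -2.28], 'torque': [0.06, 0.0, -0.0], 'width': 24.92, 'qpos': [-0.38, 0.45, -0.01, 1.71, 0.0, 0.98, 1.16]}
scene [390 191]
top [214 210]
```

View pics/c3.png

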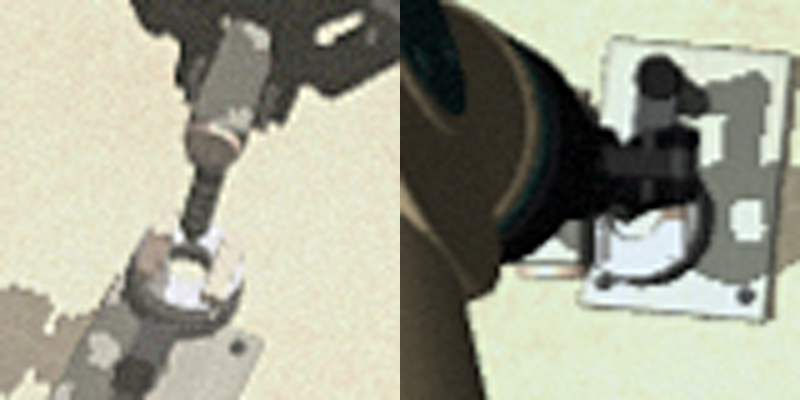

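The scene view shows the handle's foot at crop (193,238), just above and behind the bore at about (188,265). Now I'll compare the two by ray casting.

Run:
```python
from h import *
s=load('scene3');b=np.array([350,151])
P=lambda x,y:np.array([x,y])/5-.5+b
print('foot',cast(s,P(193,236),154.4),cast(s,P(193,240),154.4))
print('bore old',cast(s,[387.5,203.5],130),'now edges L/R',cast(s,[P(166,268),P(209,268)],130))
# head end-face: lower-front edge, pink disc centre; world pt at head end x=-34 -> nearest camera is +x
print('endface ctr',cast(s,P(215,147),276.2-11.8+19))
```

```text
foot [[532.34517267 185.17527868 154.4       ]] [[534.48874496 185.88042223 154.4       ]]
bore old [[534.55316954 187.80734231 130.        ]] now edges L/R [[540.77031784 177.23911642 130.        ]
 [532.54478388 197.13376715 130.        ]]
endface ctr [[561.86475127 186.46117147 283.4       ]]
```

Request:
send_rows([
  {"ax":0,"ay":0,"az":0,"dx":-0.1,"dy":0.2,"dz":0,"hand":1},
  {"ax":0,"ay":0,"az":0,"dx":-0.1,"dy":0.2,"dz":0.5,"hand":1},
  {"ax":0,"ay":0,"az":0,"dx":-0.1,"dy":0.2,"dz":1.0,"hand":1},
  {"ax":0,"ay":0,"az":0,"dx":-0.1,"dy":0.2,"dz":1.5,"hand":1},
  {"ax":0,"ay":0,"az":0,"dx":-0.1,"dy":0.2,"dz":2.0,"hand":1},
  {"ax":0,"ay":0,"az":0,"dx":-0.1,"dy":0.2,"dz":2.5,"hand":1},
  {"ax":0,"ay":0,"az":0,"dx":-0.1,"dy":0.2,"dz":3.0,"hand":1},
  {"ax":0,"ay":0,"az":0,"dx":-0.1,"dy":0.2,"dz":3.0,"hand":1},
  {"ax":0,"ay":0,"az":0,"dx":-0.1,"dy":0.2,"dz":3.0,"hand":1},
])

```text
clock: 7.3
eef_pos: [532.9, 187.3, 246.2]
tool_rot: [-3.142, -0.0, 3.117]
force: [0.5, 0.8, -3.5]
width: 24.9
gripper_force: 59.4
```

The foot is in the bore with no contact force, so I'll keep going down.

Request:
send_rows([
  {"ax":0,"ay":0,"az":0,"dx":0,"dy":0,"dz":0.7,"hand":1},
  {"ax":0,"ay":0,"az":0,"dx":0,"dy":0,"dz":1.4,"hand":1},
  {"ax":0,"ay":0,"az":0,"dx":0,"dy":0,"dz":2.1,"hand":1},
  {"ax":0,"ay":0,"az":0,"dx":0,"dy":0,"dz":2.1,"hand":1},
])

```text
clock: 7.7
eef_pos: [532.0, 187.0, 223.9]
tool_rot: [-3.141, -0.003, 3.117]
force: [-0.2, 0.6, -2.8]
width: 24.9
gripper_force: 59.4
```

Request:
send_rows([
  {"ax":0,"ay":0,"az":0,"dx":0,"dy":0,"dz":1,"hand":1},
  {"ax":0,"ay":0,"az":0,"dx":0,"dy":0,"dz":2,"hand":1},
  {"ax":0,"ay":0,"az":0,"dx":0,"dy":0,"dz":3,"hand":1},
  {"ax":0,"ay":0,"az":0,"dx":0,"dy":0,"dz":4,"hand":1},
  {"ax":0,"ay":0,"az":0,"dx":0,"dy":0,"dz":5,"hand":1},
  {"ax":0,"ay":0,"az":0,"dx":0,"dy":0,"dz":5,"hand":1},
])

```text
clock: 8.3
eef_pos: [531.7, 186.9, 173.5]
tool_rot: [-3.14, -0.003, 3.117]
force: [-0.2, -0.2, -3.2]
width: 25.1
gripper_force: 59.4
```

Request:
send_rows([
  {"ax":0,"ay":0,"az":0,"dx":0,"dy":0,"dz":0.8,"hand":1},
  {"ax":0,"ay":0,"az":0,"dx":0,"dy":0,"dz":1.6,"hand":1},
  {"ax":0,"ay":0,"az":0,"dx":0,"dy":0,"dz":2.0,"hand":1},
  {"ax":0,"ay":0,"az":0,"dx":0,"dy":0,"dz":2.0,"hand":1},
  {"ax":0,"ay":0,"az":0,"dx":0,"dy":0,"dz":2.0,"hand":1},
])

```text
clock: 8.8
eef_pos: [533.0, 187.4, 155.3]
tool_rot: [3.141, 0.0, 3.117]
force: [0.4, 0.2, -3.2]
width: 24.5
gripper_force: 59.4
```

Run:
```python
from cell import *
from h import *
s=read_state();print({k:np.round(s[k],2).tolist() for k in('eef_pos','tool_rot','force','torque')})
cs=[]
for n in("scene","top"):
    g=get_image(n);pickle.dump(g,open(n+'4.pkl','wb'));p=np.array(g['pixels'])[:,:,::-1]
    X=[533,185,140]
    q=np.array(g['R'])@X+g['t'];u=(np.array(g['mtx'])@q);u=(u[:2]/u[2]).round().astype(int);print(n,u)
    h=25;c=p[u[1]-h:u[1]+h,u[0]-h:u[0]+h]
    cs.append(cv2.resize(np.clip(c*(1.8 if n=='top' else 1.4),0,255).astype(np.uint8),(400,400),interpolation=cv2.INTER_CUBIC))
cv2.imwrite('pics/c4.png',np.hstack(cs))
```

```text
{'eef_pos': [532.99, 187.39, 155.33], 'tool_rot': [3.14, 0.0, 3.12], 'force': [0.37, 0.19, -3.24], 'torque': [-0.01, 0.03, -0.05]}
scene [387 201]
top [219 211]
```

View pics/c4.png

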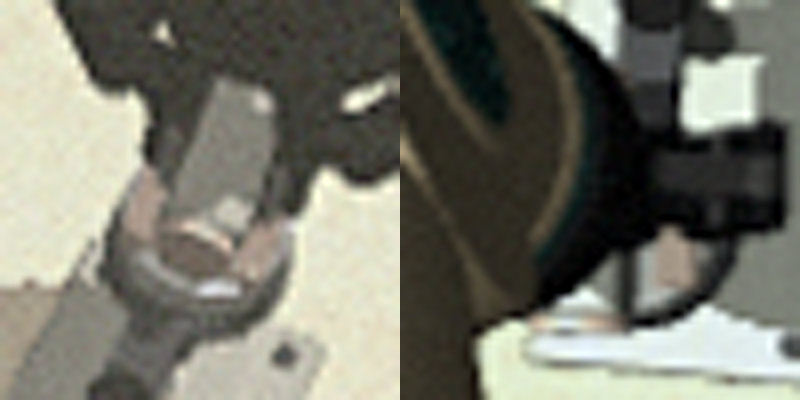

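The scene view shows the head between the two cheeks, roughly in line with the groove. I'll lower it slowly and feel for contact.

Request:
send_rows([
  {"ax":0,"ay":0,"az":0,"dx":0,"dy":0,"dz":0.2,"hand":1},
  {"ax":0,"ay":0,"az":0,"dx":0,"dy":0,"dz":0.4,"hand":1},
  {"ax":0,"ay":0,"az":0,"dx":0,"dy":0,"dz":0.5,"hand":1},
  {"ax":0,"ay":0,"az":0,"dx":0,"dy":0,"dz":0.5,"hand":1},
])

```text
clock: 9.3
eef_pos: [532.7, 187.3, 150.1]
tool_rot: [-3.141, -0.0, 3.117]
force: [0.3, -0.8, -2.7]
width: 25.2
gripper_force: 59.4
```

Request:
send_rows([
  {"ax":0,"ay":0,"az":0,"dx":0,"dy":0,"dz":0.05,"hand":1},
  {"ax":0,"ay":0,"az":0,"dx":0,"dy":0,"dz":0.1,"hand":1},
  {"ax":0,"ay":0,"az":0,"dx":0,"dy":0,"dz":0.1,"hand":1},
])

```text
clock: 9.6
eef_pos: [532.8, 187.3, 149.3]
tool_rot: [3.142, -0.0, 3.117]
force: [-0.2, 0.2, -3.1]
width: 24.7
gripper_force: 59.4
```

Request:
send_rows([
  {"ax":0,"ay":0,"az":0,"dx":0,"dy":0,"dz":0.05,"hand":1},
  {"ax":0,"ay":0,"az":0,"dx":0,"dy":0,"dz":0.1,"hand":1},
  {"ax":0,"ay":0,"az":0,"dx":0,"dy":0,"dz":0.1,"hand":1},
])

```text
clock: 9.9
eef_pos: [532.8, 187.3, 148.2]
tool_rot: [-3.142, -0.0, 3.117]
force: [-0.5, -0.2, -3.4]
width: 25.0
gripper_force: 59.4
```

No contact yet, so I'll continue in small steps.

Request:
send_rows([
  {"ax":0,"ay":0,"az":0,"dx":0,"dy":0,"dz":0.1,"hand":1},
  {"ax":0,"ay":0,"az":0,"dx":0,"dy":0,"dz":0.15,"hand":1},
  {"ax":0,"ay":0,"az":0,"dx":0,"dy":0,"dz":0.15,"hand":1},
])

```text
clock: 10.2
eef_pos: [532.8, 187.3, 146.7]
tool_rot: [-3.142, -0.0, 3.117]
force: [-0.4, -1.1, -3.1]
width: 24.9
gripper_force: 59.4
```

Request:
send_rows([
  {"ax":0,"ay":0,"az":0,"dx":0,"dy":0,"dz":0.05,"hand":1},
  {"ax":0,"ay":0,"az":0,"dx":0,"dy":0,"dz":0.1,"hand":1},
  {"ax":0,"ay":0,"az":0,"dx":0,"dy":0,"dz":0.1,"hand":1},
])

```text
clock: 10.5
eef_pos: [532.8, 187.3, 145.7]
tool_rot: [-3.142, -0.0, 3.117]
force: [-0.4, -0.1, -2.5]
width: 25.1
gripper_force: 59.4
```

Request:
send_rows([
  {"ax":0,"ay":0,"az":0,"dx":0,"dy":0,"dz":0.05,"hand":1},
  {"ax":0,"ay":0,"az":0,"dx":0,"dy":0,"dz":0.1,"hand":1},
  {"ax":0,"ay":0,"az":0,"dx":0,"dy":0,"dz":0.1,"hand":1},
])

```text
clock: 10.8
eef_pos: [532.8, 187.3, 144.7]
tool_rot: [-3.142, -0.0, 3.117]
force: [-0.1, -0.4, -2.5]
width: 25.0
gripper_force: 59.4
```

Request:
send_rows([
  {"ax":0,"ay":0,"az":0,"dx":0,"dy":0,"dz":0.05,"hand":1},
  {"ax":0,"ay":0,"az":0,"dx":0,"dy":0,"dz":0.1,"hand":1},
  {"ax":0,"ay":0,"az":0,"dx":0,"dy":0,"dz":0.1,"hand":1},
])

```text
clock: 11.1
eef_pos: [532.8, 187.3, 143.7]
tool_rot: [-3.142, -0.0, 3.117]
force: [1.1, -1.1, -2.5]
width: 24.8
gripper_force: 59.4
```

Request:
send_rows([
  {"ax":0,"ay":0,"az":0,"dx":0,"dy":0,"dz":0.05,"hand":1},
  {"ax":0,"ay":0,"az":0,"dx":0,"dy":0,"dz":0.1,"hand":1},
  {"ax":0,"ay":0,"az":0,"dx":0,"dy":0,"dz":0.1,"hand":1},
])

```text
clock: 11.4
eef_pos: [532.8, 187.3, 142.7]
tool_rot: [-3.142, -0.0, 3.117]
force: [0.7, 0.6, -3.6]
width: 24.9
gripper_force: 59.4
```

Request:
send_rows([
  {"ax":0,"ay":0,"az":0,"dx":0,"dy":0,"dz":0.03,"hand":1},
  {"ax":0,"ay":0,"az":0,"dx":0,"dy":0,"dz":0.06,"hand":1},
  {"ax":0,"ay":0,"az":0,"dx":0,"dy":0,"dz":0.06,"hand":1},
])

```text
clock: 11.7
eef_pos: [532.8, 187.3, 142.1]
tool_rot: [-3.142, -0.0, 3.117]
force: [0.1, 0.7, -2.7]
width: 25.3
gripper_force: 59.4
```

Request:
send_rows([
  {"ax":0,"ay":0,"az":0,"dx":0,"dy":0,"dz":0.03,"hand":1},
  {"ax":0,"ay":0,"az":0,"dx":0,"dy":0,"dz":0.06,"hand":1},
  {"ax":0,"ay":0,"az":0,"dx":0,"dy":0,"dz":0.06,"hand":1},
])

```text
clock: 12.0
eef_pos: [532.9, 187.4, 141.9]
tool_rot: [3.141, 0.0, 3.117]
force: [0.3, 0.2, 1.1]
width: 24.8
gripper_force: 60.0
```

Request:
send_rows([
  {"ax":0,"ay":0,"az":0,"dx":0,"dy":0,"dz":0.03,"hand":1},
  {"ax":0,"ay":0,"az":0,"dx":0,"dy":0,"dz":0.06,"hand":1},
  {"ax":0,"ay":0,"az":0,"dx":0,"dy":0,"dz":0.06,"hand":1},
])

```text
clock: 12.3
eef_pos: [532.9, 187.4, 141.4]
tool_rot: [3.141, 0.0, 3.117]
force: [-2.1, -0.9, 5.2]
width: 24.7
gripper_force: 60.5
```

Contact came at TCP z 141.9, exactly the home height (cheek contact would be about 150). I'll ease the pressure and turn the mallet slightly each way to check it's in the groove.

Request:
send_rows([
  {"ax":0,"ay":0,"az":0,"dx":0,"dy":0,"dz":-0.05,"hand":1},
  {"ax":0,"ay":0,"az":0.03,"dx":0,"dy":0,"dz":-0.05,"hand":1},
  {"ax":0,"ay":0,"az":0.06,"dx":0,"dy":0,"dz":-0.05,"hand":1},
  {"ax":0,"ay":0,"az":0.06,"dx":0,"dy":0,"dz":-0.05,"hand":1},
])

```text
clock: 12.7
eef_pos: [532.8, 186.9, 141.5]
tool_rot: [-3.141, -0.0, 3.055]
force: [-1.8, -1.9, 4.5]
width: 25.4
gripper_force: 60.5
```

```bash
python3 -c "
from cell import *
s=read_state();print(s['force'],s['torque'],s['tool_rot'])"
```

```text
[-1.80422124 -1.91299412  4.48434304] [-0.34220475  0.38712601  0.02181426] [-3.14084820e+00 -9.54011823e-05  3.05544392e+00]
```

Request:
send_rows([
  {"ax":0,"ay":0,"az":-0.04,"dx":0,"dy":0,"dz":0,"hand":1},
  {"ax":0,"ay":0,"az":-0.08,"dx":0,"dy":0,"dz":0,"hand":1},
  {"ax":0,"ay":0,"az":-0.12,"dx":0,"dy":0,"dz":0,"hand":1},
  {"ax":0,"ay":0,"az":-0.12,"dx":0,"dy":0,"dz":0,"hand":1},
])

```text
clock: 13.1
eef_pos: [533.6, 187.3, 141.7]
tool_rot: [3.141, 0.001, -3.105]
force: [0.8, -1.2, 4.1]
width: 25.0
gripper_force: 60.3
```

```bash
python3 -c "
from cell import *
s=read_state();print(s['force'],s['torque'],s['tool_rot'])"
```

```text
[ 0.81580195 -1.24849544  4.11508429] [-0.21950454 -0.09243666  0.02719169] [ 3.14111943e+00  1.34638112e-03 -3.10514734e+00]
```

Turning 3.5° each way gives almost no resisting torque and the height stays at home, so it's in the groove. I'll go back to centre and release.

Request:
send_rows([
  {"ax":0,"ay":0,"az":0.03,"dx":0,"dy":0,"dz":-0.03,"hand":1},
  {"ax":0,"ay":0,"az":0.06,"dx":0,"dy":0,"dz":-0.05,"hand":1},
  {"ax":0,"ay":0,"az":0.06,"dx":0,"dy":0,"dz":-0.05,"hand":1},
  {"ax":0,"ay":0,"az":0.06,"dx":0,"dy":0,"dz":-0.05,"hand":1},
])

```text
clock: 13.5
eef_pos: [533.0, 187.6, 141.9]
tool_rot: [3.141, 0.0, 3.117]
force: [1.0, -1.2, 1.6]
width: 25.4
gripper_force: 60.0
```

Request:
send_rows([
  {"ax":0,"ay":0,"az":0,"dx":0,"dy":0,"dz":0,"hand":0.6},
  {"ax":0,"ay":0,"az":0,"dx":0,"dy":0,"dz":0,"hand":0.5},
  {"ax":0,"ay":0,"az":0,"dx":0,"dy":0,"dz":0,"hand":0.3},
  {"ax":0,"ay":0,"az":0,"dx":0,"dy":0,"dz":0,"hand":0.1},
  {"ax":0,"ay":0,"az":0,"dx":0,"dy":0,"dz":0,"hand":0},
  {"ax":0,"ay":0,"az":0,"dx":0,"dy":0,"dz":0,"hand":0},
  {"ax":0,"ay":0,"az":0,"dx":0,"dy":0,"dz":0,"hand":0},
  {"ax":0,"ay":0,"az":0,"dx":0,"dy":0,"dz":0,"hand":0},
])

```text
clock: 14.3
eef_pos: [532.8, 187.4, 142.0]
tool_rot: [3.142, -0.0, 3.117]
force: [0.7, -0.1, 0.5]
width: 85.4
gripper_force: 0.0
```

Request:
send_rows([
  {"ax":0,"ay":0,"az":0,"dx":0,"dy":0,"dz":-1,"hand":0},
  {"ax":0,"ay":0,"az":0,"dx":0,"dy":0,"dz":-4,"hand":0},
  {"ax":0,"ay":0,"az":0,"dx":0,"dy":0,"dz":-8,"hand":0},
  {"ax":0,"ay":0,"az":0,"dx":0,"dy":0,"dz":-12,"hand":0},
  {"ax":0,"ay":0,"az":0,"dx":0,"dy":5,"dz":-12,"hand":0},
  {"ax":0,"ay":0,"az":0,"dx":2,"dy":10,"dz":-12,"hand":0},
  {"ax":0,"ay":0,"az":0,"dx":4,"dy":15,"dz":-12,"hand":0},
  {"ax":0,"ay":0,"az":0,"dx":6,"dy":20,"dz":-12,"hand":0},
  {"ax":0,"ay":0,"az":0,"dx":6,"dy":20,"dz":-12,"hand":0},
  {"ax":0,"ay":0,"az":0,"dx":6,"dy":20,"dz":-12,"hand":0},
])

```text
clock: 15.3
eef_pos: [476.0, 391.8, 262.4]
tool_rot: [3.14, -0.0, 3.122]
force: [0.1, -0.3, 0.4]
width: 85.6
gripper_force: 0.0
```

Run:
```python
from cell import *
from h import *
s=read_state();print({k:np.round(s[k],2).tolist() for k in('eef_pos','qd','force')})
cs=[]
for n in("scene","top"):
    g=get_image(n);pickle.dump(g,open(n+'5.pkl','wb'));p=np.array(g['pixels'])[:,:,::-1]
    X=[533,185,140]
    q=np.array(g['R'])@X+g['t'];u=(np.array(g['mtx'])@q);u=(u[:2]/u[2]).round().astype(int);print(n,u)
    h=30;c=p[u[1]-h:u[1]+h,u[0]-h:u[0]+h]
    cs.append(cv2.resize(np.clip(c*(1.8 if n=='top' else 1.4),0,255).astype(np.uint8),(400,400),interpolation=cv2.INTER_CUBIC))
cv2.imwrite('pics/c5.png',np.hstack(cs))
```

```text
{'eef_pos': [475.95, 391.78, 262.42], 'qd': [0.06, -0.01, 0.06, 0.03, 0.02, 0.0, 0.02], 'force': [0.11, -0.28, 0.41]}
scene [387 201]
top [219 211]
```

View pics/c5.png

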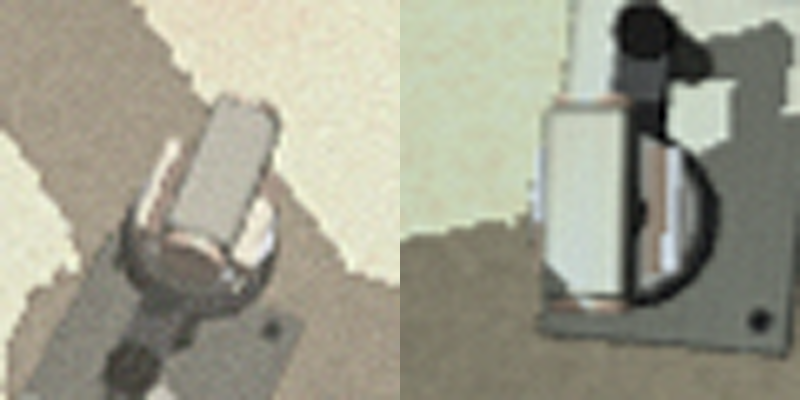

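The mallet stands in the groove, parallel to the cheeks: head top centre at top pixel (217,211), and at scene about (390,197). One last numeric check of height and centring, then hand in.

Run:
```python
from h import *
t=load('top5');s=load('scene5')
P=lambda x,y,o:np.array([x,y])/(400/60)-.5+np.array(o)
print(cast(t,P(187,200,(189,181)),168)[0].round(1), 'ring top view 532,182.6')
print(cast(s,np.mean([P(*p,(357,171)) for p in [(215,97),(278,110),(235,245),(170,225)]],axis=0),168)[0].round(1),'ring scene 534.5,187.7')
```

```text
[532.7 184.2 168. ] ring top view 532,182.6
[533.5 188.9 168. ] ring scene 534.5,187.7
```

Both views agree with z = 168 and put the head centred over the ring to within about 2 mm.

```bash
python3 -c "
from cell import *
print(finish_job())"
```

```text
the job is handed in; nothing more can be done
None
```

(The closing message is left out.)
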